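# Put the new shaker on the spice carousel, turn it to the front and hold the carousel still

## Robot

A 6-joint arm with a two-finger parallel gripper is mounted at the origin on a cart in front of the work surface, level with it; the furniture and walls round the work are solid. World frame = base frame: x ahead of the robot, y to its left, z up, the work surface at z = 0. Lengths are in mm, angles in rad, forces in N, time in s.
With the tool pointing down it reaches from about 325 to 775 mm from the base axis. Payload 9.3 kg.
Tool frame: the origin (TCP) lies between the finger pads, 19 mm behind the fingertips; this is the grasp point; z points along the fingers, y is the line along which they close (so a half turn about z gives the same grasp; the last joint's range is limited). The gripper opens to 85 mm and grips with 20 to 120 N. Pads are 22 mm wide; open, the fingers measure 114 mm over their backs; the gripper's body (76 mm by 85 mm) begins 54 mm behind the grasp point. The pads swing forward as they close: fully open they stand 13 mm farther back than shut.
Start: joints at [-1.341, 0.259, 0.021, 1.334, 0, 1.418], TCP at [205.429, -510.192, 249.979] pointing down, gripper open.
Joint ranges: [-3.04, 3.04], [-0.91, 1.82], [-1.04, 1.36], [-1.92, 1.95], [-1.52, 1.45], [-3.14, 3.14]. Speed limits (rad/s): [2.22, 2.22, 2.79, 3.14, 3.14, 3.14].

## Interface

Orientations are given as a rotation vector (axis times angle).
In Python, from station import ctrl gives the robot as it stands.
- The arm moves only by the tool carry_out, never from a script. Its argument "series" is a list of rows, each a list of 3 entries, a list of its own where there are three numbers: the closure, from 0 (fully open) to 1 (shut), then the shift along the tool's x, y, z in m, then the turn, a rotation vector about the tool's x, y, z in degrees. A call has 1 to 20 rows; each row is the pose to reach, as a shift and turn from the pose commanded when the call began, along the tool's axes at that moment; what a row does not reach only later rows make up. A row lasts 1/12 s, in which the tool goes at most 41.7 mm and 7.16 degrees, less where a joint would pass 70% of its speed; a pose out of reach is approached as far as the arm can. A call with a gripper value outside its range is refused whole. The fingers move at their own pace and stop on an object; the grip force is fixed at half the most. Time passes only in rows, so rows that repeat a pose let the fingers close. It gives the time, the measured TCP pose, the force, the opening and the grip force at its end, in the units of the state.
- ctrl.observe(): the state, without advancing time (a new reading comes with each control period).
- ctrl.grab_frame(name): name is "scene" or "top" or "wrist"; returns a dict with "color" (480x640x3 uint8, red, green, blue), "fx", "fy", "cx", "cy" (pixels), "origin" and "orientation" of the camera in the world; the wrist camera has in their place "tool_from_camera" (4x4, takes a point from camera to tool coordinates, whose origin is the TCP and whose axes are the flange's). Camera axes: x right, y down, z forward; pixel columns grow to the right and rows downward; lengths in mm; the calibration is good to about 2 mm. A picture is of the moment at which its call begins: read the wrist's pose just before it. There is no depth.
- ctrl.close_job(): hands the job in; it is judged then, once.
The state is a dict: "time_s": time; "joints": joint angles; "joint_vel": joint speeds; "joint_torque": joint torques, N m; "tcp_pos": TCP position; "ee_rot": TCP orientation; "wrist_force": force on the tool from outside, world axes, zero at the start; "torque": the same for the moment, N m; "width": finger opening in mm; "grip_force": force on a finger pad.
Only numpy, scipy, OpenCV 4.12 (cv2) and the standard library are available. Lean on these libraries where they do the work, as an engineer would, in place of code of your own. Each camera call takes 0.05 s, during which the arm holds its last target. There are 200 camera calls.

## Task

Take the salt shaker out of the wooden tray of shopping, keeping it upright, and set it down (do not drop it) in the one free place of the spice carousel. Turn the carousel until the shaker stands squarely in the middle of the front opening of the fixed rail, and finish with the gripper still holding the carousel's centre knob, keeping it still there so that a label can be stuck on the rim before the shaker. Leave the other shopping in the tray and the things behind the carousel alone.

Things in the scene. Friction and masses are not known exactly. Their poses are not given: they have to be found in the camera images.
- shaker: salt shaker, squat glass with a domed, pierced metal top, the only one; 90 mm tall, 80-140 g. Glass 44 mm in diameter up to 66 mm above its foot, narrowing over the shoulder (to 74 mm) to the top, 34 mm in diameter. Stands upright in the tray, in any of five spots, 75 mm or more from centre to centre of other things. Origin: centre of its underside, z up.
- crate: open wooden tray, fixed, 200 mm (its x) by 300 mm (its y) by 55 mm high, walls 7 mm; contents stand on its floor, 7 mm above the worktop. Origin: centre of its underside; x away from the robot, y to the left when not yawed. Mind the arm: behind the tray a wall cabinet hangs over the worktop, its front at world x = 0.58 m, from y = -0.04 to 0.54 m, from 0.44 m up.
- crate_jar: a spice jar with a black cap standing in the tray, 41 mm in diameter, 105 mm tall; stays in the tray. Origin: centre of its underside at the start.
- crate_tin: a short food tin in the tray, 75 mm in diameter, 58 mm tall; stays in the tray. Origin: centre of its underside.
- crate_garlic: a garlic bulb in the tray, about 53 mm in each direction; stays in the tray. Origin: centre of its underside at the start.
- crate_lemon: a lemon in the tray, 71 by 53 mm, 51 mm tall; stays in the tray. Origin: centre of its underside at the start.
- carousel: fixed foot of the spice carousel: wooden disc, 276 mm in diameter, 12 mm thick. 130 mm from the axis stands a steel wire rail, 67 mm high, round the back and sides; its front opening spans 46 degrees to either side of the foot's -x (towards the robot, but for a yaw up to 17 degrees). Origin: on the axis, at the underside; -x points to the middle of the front opening, z up.
- turntable (a joint): angle of the carousel's turning part, rad, counter-clockwise from above; 0 (or 6.28) when the free place is in the middle of the front opening. Turns either way without stops in use, light friction (0.05 N m), stays where left. It is a wooden disc 238 mm in diameter, top 30 mm above the worktop, with five ringed places 72 degrees apart, 85 mm from the axis: four hold jars, one is free.
- free_place (a point): centre of the free place, on top of the disc (where the shaker's underside goes), 85 mm from the axis; turns with the disc, so the line from the axis to it tells which way the place faces. Round it a horizontal steel wire ring, inner diameter 51 mm, wire 4 mm thick, upper side 30 mm above the disc top.
- knob: the carousel's round wooden centre knob, fixed on the turning part: 40 mm in diameter, 38 mm tall, straight-sided from 6 to 28 mm above its origin; can be gripped in any direction. On a steel column 16 mm thick. Origin: centre of its underside, on the carousel's axis, 146 mm above the worktop.
- jug: cream jug behind the carousel, 170 mm tall: leave alone. Origin: centre of its underside.
- honey_jar: jar with a grey lid behind the carousel, 64 mm in diameter, 94 mm tall: leave alone. Origin: centre of its underside.
- onion: red onion behind the carousel, 82 mm tall: leave alone. Origin: centre of its underside at the start.
- rack_jar_1: one of the four black-capped spice jars fast in the other places of the carousel, each 41 mm in diameter, its top 135 mm above the worktop, with a paper label on the disc's rim before it (the free place has no label). This one stands in the next place counter-clockwise from the free one. Origin: centre of its underside.
Mind the look-alikes: they are no part of the job. What is shaped like the crate_jar but orange or purple is not meant.

How it is judged:
By the outcome, as a careful person would: the job done as asked, in the order asked, and still so for the second after the job is handed in, while the arm keeps its last pose, push and grip.
It also fails if it takes over 58 s, if anything falls off the work surface, if the arm or the gripper's body presses on something with over 40 N, if the wrist force passes 120 N, or if a joint passes its speed limit or range.

## Working session

There is one attempt and no reset: what is moved stays moved. The work goes in short steps, Python scripts to look and compute and a tool call to move; the robot and the scene stay as the last step left them, time stands still between calls to the robot, and variables do not carry over. Pictures are saved under pics/ and viewed, at most 10 in all, crops included, and the job is handed in when it is done.

Besides the shell and the picture viewer there is one more tool, called after "Call:" as name(argument=value, ...), one argument or row to a line, values as JSON. carry_out: Moves the arm, as the interface text tells. Its arguments: {"type":"object","properties":{"series":{"type":"array","items":{"type":"array"}}},"required":["series"]}

```bash
ls; mkdir -p pics; cat > h.py <<'E'
import numpy as np, cv2
from scipy.spatial.transform import Rotation as R
from station import ctrl
def cam(n):
    s=ctrl.observe(); f=ctrl.grab_frame(n); f=dict(f)
    if 'tool_from_camera' in f:
        T=np.array(f['tool_from_camera']); Rt=R.from_rotvec(s['ee_rot']).as_matrix()
        f['Rm']=Rt@T[:3,:3]; f['o']=np.array(s['tcp_pos'])+Rt@T[:3,3]
    else:
        q=np.array(f['orientation']); f['Rm']=R.from_rotvec(q).as_matrix() if q.shape==(3,) else q
        f['o']=np.array(f['origin'])
    return f
def ray(f,u,v): return f['Rm']@np.array([(u-f['cx'])/f['fx'],(v-f['cy'])/f['fy'],1.])
def onz(f,u,v,z):
    d=ray(f,u,v); return f['o']+d*(z-f['o'][2])/d[2]
def proj(f,p):
    c=f['Rm'].T@(np.array(p,float)-f['o']); return np.array([f['fx']*c[0]/c[2]+f['cx'],f['fy']*c[1]/c[2]+f['cy']])
def save(f,n): cv2.imwrite('pics/'+n,f['color'][:,:,::-1])
E
python3 - <<'E'
from h import *
s=ctrl.observe();print(s)
for n in('scene','top'):
    f=cam(n);save(f,n+'0.png');print(n,f['o'],f['orientation'],f['fx'],f['cx'],f['cy'])
    np.savez(n+'0.npz',**{k:f[k] for k in('color','Rm','o','fx','fy','cx','cy')})
E
```

```text
pics
{'time_s': 0.0, 'joints': array([-1.34057822e+00,  2.59193454e-01,  2.07931266e-02,  1.33369878e+00,
       -6.60865105e-06,  1.41818142e+00]), 'joint_vel': array([-0.00153604,  0.00031851,  0.00043211, -0.00136529,  0.00106259,
        0.00051337]), 'joint_torque': array([ 1.09997189e-03, -5.55643165e+01,  3.44524455e+01,  1.34662792e-02,
       -1.44902137e-04, -3.66672580e-06]), 'tcp_pos': array([ 205.38299147, -509.95303571,  249.37780889]), 'ee_rot': array([-3.08293598e+00, -5.97439517e-01,  8.97198927e-05]), 'wrist_force': array([ 0.02281445,  0.36715874, -0.45854845]), 'torque': array([ 0.04273312, -0.01032442,  0.04082224]), 'grip_force': 0.0, 'width': 85.27337142478851}
scene [  -9.6907107   306.68815157 1108.70008018] [-1.51337698  2.32161432 -0.66369162] 522.0566331217638 324.66267920966214 243.1409254775845
top [ 345.01088123   84.65433383 1124.7165625 ] [-2.13945368  2.13193518 -0.17577582] 466.66993992839207 313.8330314426695 226.8744048677757
```

View pics/scene0.png

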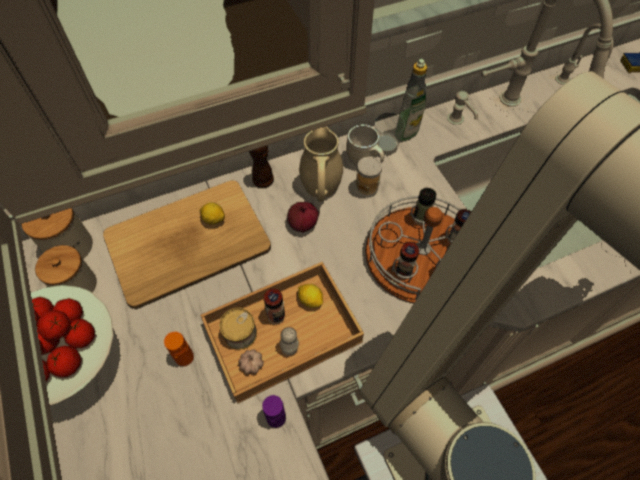

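View pics/top0.png

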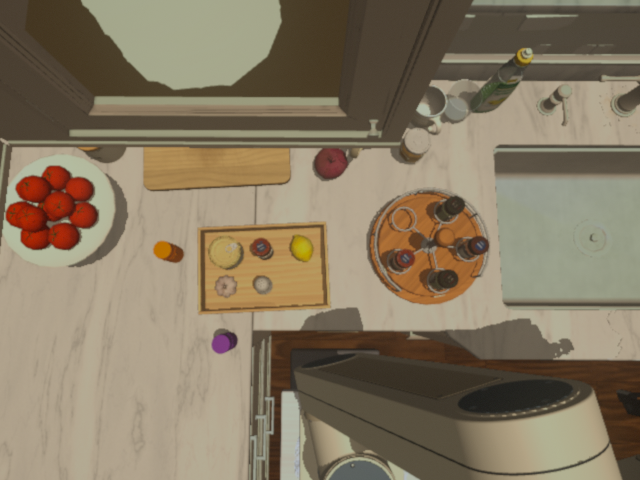

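The top view shows the tray with the shaker at (262,284), a grey domed top on glass. The black-capped jar is at (261,248), the garlic at (227,286), the tin at (225,252) and the lemon at (302,248). On the carousel the knob is at (444,238) and the empty ring at (403,219). The look-alikes are outside the tray: an orange jar at (168,251) and a purple one at (223,343). The object with the metal dome is the only one that fits the shaker; I'll confirm it in one enlarged crop and measure.

```bash
python3 - <<'E'
from h import *
T=dict(np.load('top0.npz'));S=dict(np.load('scene0.npz'))
a=cv2.resize(T['color'][210:320,190:335],None,fx=2.7,fy=2.7,interpolation=cv2.INTER_CUBIC)
b=cv2.resize(T['color'][180:310,360:500],None,fx=2.8,fy=2.8,interpolation=cv2.INTER_CUBIC)
c=cv2.resize(S['color'][260:400,195:370],None,fx=2.2,fy=2.2,interpolation=cv2.INTER_CUBIC)
d=cv2.resize(S['color'][180:310,350:490],None,fx=1.7,fy=1.7,interpolation=cv2.INTER_CUBIC)
im=np.zeros((600,800,3),np.uint8)
for t,x,y in((a,0,0),(b,400,0),(c,0,298),(d,400,366)):
    t=t[:600-y,:800-x]; im[y:y+t.shape[0],x:x+t.shape[1]]=t
cv2.imwrite('pics/crop0.png',im[:,:,::-1])
p=lambda *q:print(np.round(onz(*q),0))
p(T,262,284,97);p(S,289,334,97)
p(T,444,238,184);p(S,433,214,184)
p(T,403,219,60);p(S,390,234,60)
for q in((200,228),(327,222),(329,305),(201,312)):p(T,*q,55)
E
```

```text
[388. 198.  97.]
[386. 203.  97.]
[ 479. -180.  184.]
[ 482. -175.  184.]
[ 541. -122.   60.]
[ 538. -116.   60.]
[519. 349.  55.]
[534.  54.  55.]
[343.  50.  55.]
[327. 339.  55.]
```

View pics/crop0.png

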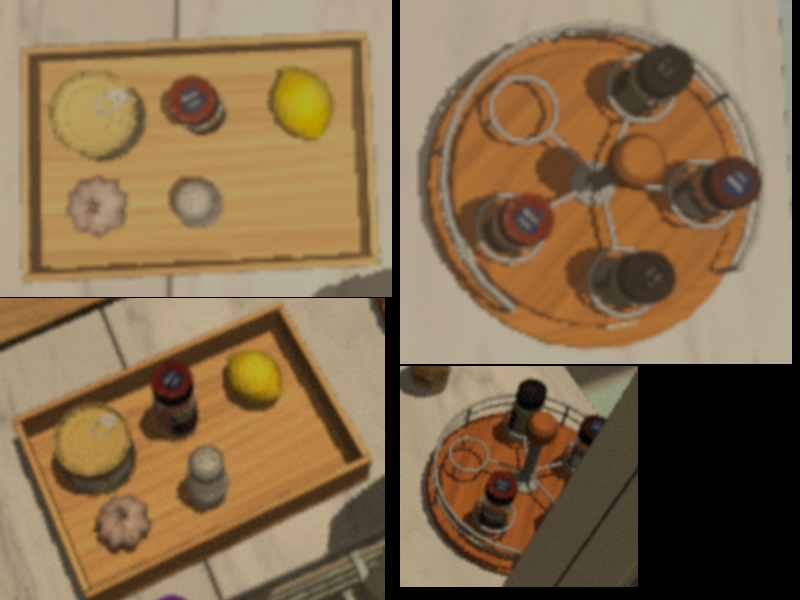

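The crop confirms the shaker: pierced metal dome on glass at top px (262,284), scene px (289,334). The knob is near (480,-178) and the free ring near (540,-119), 84 mm apart against the 85 mm given. I'll move to a viewpoint over the carousel.

Call:
carry_out(
  series=[
    [0, [0.32, -0.26, -0.09], [0, 0, -100]],
    [0, [0.32, -0.26, -0.09], [0, 0, -100]],
    [0, [0.32, -0.26, -0.09], [0, 0, -100]],
    [0, [0.32, -0.26, -0.09], [0, 0, -100]],
    [0, [0.32, -0.26, -0.09], [0, 0, -100]],
    [0, [0.32, -0.26, -0.09], [0, 0, -100]],
    [0, [0.32, -0.26, -0.09], [0, 0, -100]],
    [0, [0.32, -0.26, -0.09], [0, 0, -100]],
    [0, [0.32, -0.26, -0.09], [0, 0, -100]],
    [0, [0.32, -0.26, -0.09], [0, 0, -100]],
    [0, [0.32, -0.26, -0.09], [0, 0, -100]],
    [0, [0.32, -0.26, -0.09], [0, 0, -100]],
    [0, [0.32, -0.26, -0.09], [0, 0, -100]],
    [0, [0.32, -0.26, -0.09], [0, 0, -100]],
    [0, [0.32, -0.26, -0.09], [0, 0, -100]],
    [0, [0.32, -0.26, -0.09], [0, 0, -100]],
    [0, [0.32, -0.26, -0.09], [0, 0, -100]],
    [0, [0.32, -0.26, -0.09], [0, 0, -100]],
  ],
)

```text
time_s: 1.6
tcp_pos: [405.1, -149.6, 339.9]
ee_rot: [-1.529, -2.744, -0.0]
wrist_force: [-0.6, 0.7, 0.0]
width: 85.3
grip_force: 0.0
```

```bash
cat >> h.py <<'E'
def goto(x,y,z,yaw):
    "shift (m) and turn (deg) in tool axes to TCP (mm), closing line at world angle yaw, tool down"
    s=ctrl.observe(); Rc=R.from_rotvec(s['ee_rot'])
    c,n=np.cos(np.radians(yaw)),np.sin(np.radians(yaw)); Y=np.array([c,n,0]);Z=np.array([0,0,-1.])
    Rd=R.from_matrix(np.stack([np.cross(Y,Z),Y,Z],1))
    print('from',np.round(s['tcp_pos'],1),'yaw %.1f'%yawnow(s),'shift',np.round(Rc.inv().apply(np.array([x,y,z])-s['tcp_pos'])/1e3,4),'turn',np.round((Rc.inv()*Rd).as_rotvec(degrees=True),1))
def yawnow(s):
    y=R.from_rotvec(s['ee_rot']).as_matrix()[:,1]; return np.degrees(np.arctan2(y[1],y[0]))
def isect(f,a,g,b):
    d,e=ray(f,*a),ray(g,*b); t=np.linalg.lstsq(np.stack([d,-e],1),g['o']-f['o'],rcond=None)[0]
    P,Q=f['o']+d*t[0],g['o']+e*t[1]; return (P+Q)/2,np.linalg.norm(P-Q)
E
python3 - <<'E'
from h import *
s=ctrl.observe();print(s['time_s'],s['tcp_pos'],yawnow(s),s['joints'])
for n in('wrist','scene','top'):
    f=cam(n);np.savez(n+'1.npz',**{k:f[k] for k in('color','Rm','o','fx','fy','cx','cy')})
    save(f,n+'1.png')
    if n=='wrist':print(f['tool_from_camera'],f['o'],f['fx'])
w=dict(np.load('wrist1.npz'))
for p in((480,-178,184),(540,-119,60),(387,200,97)):print(proj(w,p))
a=np.load('wrist1.npz')['color'];b=np.load('scene1.npz')['color'][170:320,340:500]
E
```

```text
1.6 [ 405.07333117 -149.5920967   339.9020858 ] 31.75188688010407 [-5.48588442e-01  4.17115938e-02 -1.69174662e-02  1.51238999e+00
 -7.92463178e-06  4.68032926e-01]
[[ 1.12331784e-03 -9.50026421e-01 -3.12167483e-01  8.06179564e+01]
 [ 9.99998422e-01  1.49688008e-03 -9.57048938e-04  9.78691129e-01]
 [ 1.37649906e-03 -3.12165915e-01  9.50026603e-01 -1.23127131e+02]
 [ 0.00000000e+00  0.00000000e+00  0.00000000e+00  1.00000000e+00]] [363.50490819 -80.53827569 463.0448454 ] 407.0548031295238
[383.69978976 312.81365089]
[446.34182822 241.16286074]
[ 568.0992594  -236.01098613]
```

View pics/wrist1.png

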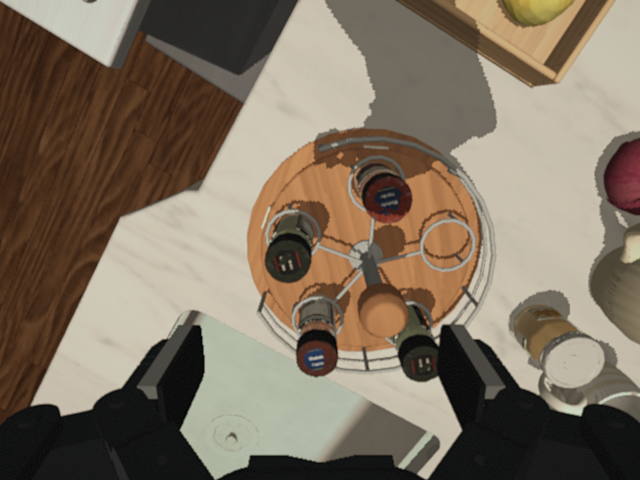

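The wrist view shows the knob at (383,312), the free ring at (447,243) and rail ends near (262,298) and (318,148). I'll enlarge the wrist and top views to pin down the ring and the rail ends.

```bash
python3 - <<'E'
import numpy as np,cv2
w=np.load('wrist1.npz')['color'];t=np.load('top1.npz')['color'];t0=np.load('top0.npz')['color']
a=cv2.resize(w[125:385,240:500],(520,520),interpolation=cv2.INTER_CUBIC)
b=cv2.resize(t0[185:305,365:495],None,fx=2.15,fy=2.15,interpolation=cv2.INTER_CUBIC)
c=cv2.resize(w[125:175,295:345],(260,260),interpolation=cv2.INTER_CUBIC)
im=np.zeros((540,800,3),np.uint8);im[:520,:520]=a;im[:b.shape[0],520:520+b.shape[1]]=b[:,:280];im[270:530,530:790]=c
cv2.imwrite('pics/crop1.png',im[:,:,::-1])
E
```

```text
(no output)
```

View pics/crop1.png

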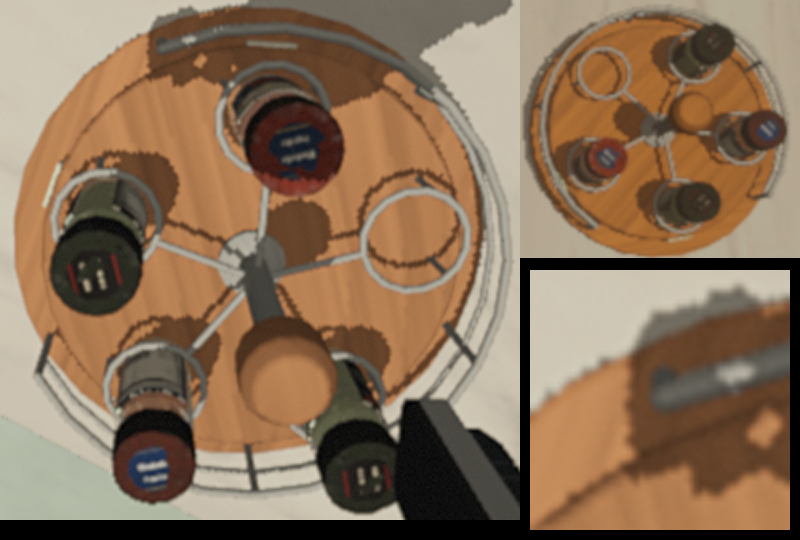

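Rail end tops in the wrist image are at (259,311) and (319,149). The free ring's centre is (447.7,244.8) there and about (403.2,219.4) in the top view. The knob is at (383,310) and the hub at (366.5,256).

```bash
python3 - <<'E'
from h import *
w=dict(np.load('wrist1.npz'));T=dict(np.load('top0.npz'));S=dict(np.load('scene1.npz'))
p=lambda t,q:print(t,np.round(q,1))
rt=(365+84/2.15,185+73/2.15)
p('ring w',onz(w,447.7,244.8,58));p('ring t',onz(T,*rt,58));print('tri',isect(w,(447.7,244.8),T,rt))
p('hub w',onz(w,366.5,256,32));p('hub t',onz(T,365+658/2.15-520/2.15,185+130/2.15,32))
kt=(365+173/2.15,185+112/2.15)
# knob by colour mask around: outline centre incl. sides
p('knob w',onz(w,383,312,170));p('knob t',onz(T,*kt,170));print(isect(w,(383,312),T,kt))
def foot(px,f=w): 
    # foot disc orange edge
    pass
A=np.array([480,-178.])
for n,q,f in(('L w',(259,311),w),('R w',(319,149),w),('L t',(365+74/2.15*1,185+225/2.15),T),('R t',(365+245/2.15,185+195/2.15),T)):
    P=onz(f,*q,66)[:2]; d=P-A; print(n,np.round(P,1),np.hypot(*d).round(1),np.degrees(np.arctan2(d[1],d[0])).round(1)%360)
E
```

```text
ring w [ 544.5 -121.6   58. ]
ring t [ 541.3 -124.6   58. ]
tri (array([ 538.21900237, -120.88228986,   72.86540589]), np.float64(1.6367142793191463))
hub w [ 486.8 -182.9   32. ]
hub t [ 482.7 -187.1   32. ]
knob w [ 485.  -182.6  170. ]
knob t [ 482.9 -187.1  170. ]
(array([ 482.56475877, -183.25116444,  175.06767277]), np.float64(4.720610325331574))
L w [ 413.4 -288.7] 129.2 239.0
R w [ 378.6 -108.9] 122.7 145.7
L t [ 378.1 -108. ] 123.6 145.5
R t [ 410.  -288.6] 130.9 237.7
```

The axis is near (484.5,-183.5). The rail's chord gives an opening direction of about 190.4° (span 91° against the 92° given), and the free place is at about 46°. Next I'll go above the shaker.

```bash
python3 - <<'E'
from h import *
goto(387,200,220,135)
E
```

```text
from [ 405.1 -149.6  340. ] yaw 31.8 shift [0.3065 0.1691 0.12  ] turn [   0.    -0.  -103.2]
```

Call:
carry_out(
  series=[
    [0, [0.3065, 0.169, 0.12], [0, 0, -103.2]],
    [0, [0.3065, 0.169, 0.12], [0, 0, -103.2]],
    [0, [0.3065, 0.169, 0.12], [0, 0, -103.2]],
    [0, [0.3065, 0.169, 0.12], [0, 0, -103.2]],
    [0, [0.3065, 0.169, 0.12], [0, 0, -103.2]],
    [0, [0.3065, 0.169, 0.12], [0, 0, -103.2]],
    [0, [0.3065, 0.169, 0.12], [0, 0, -103.2]],
    [0, [0.3065, 0.169, 0.12], [0, 0, -103.2]],
    [0, [0.3065, 0.169, 0.12], [0, 0, -103.2]],
    [0, [0.3065, 0.169, 0.12], [0, 0, -103.2]],
    [0, [0.3065, 0.169, 0.12], [0, 0, -103.2]],
    [0, [0.3065, 0.169, 0.12], [0, 0, -103.2]],
    [0, [0.3065, 0.169, 0.12], [0, 0, -103.2]],
    [0, [0.3065, 0.169, 0.12], [0, 0, -103.2]],
    [0, [0.3065, 0.169, 0.12], [0, 0, -103.2]],
    [0, [0.3065, 0.169, 0.12], [0, 0, -103.2]],
    [0, [0.3065, 0.169, 0.12], [0, 0, -103.2]],
    [0, [0.3065, 0.169, 0.12], [0, 0, -103.2]],
  ],
)

```text
time_s: 3.25
tcp_pos: [386.5, 200.0, 220.0]
ee_rot: [1.202, -2.903, -0.0]
wrist_force: [0.2, 0.2, -0.2]
width: 85.5
grip_force: 0.0
```

```bash
python3 - <<'E'
from h import *
w=cam('wrist');np.savez('wrist2.npz',**{k:w[k] for k in('color','Rm','o','fx','fy','cx','cy')});save(w,'wrist2.png')
for z in(7,51,97):print(proj(w,(387,200,z)))
E
```

```text
[319.67037771 212.82334654]
[319.60198101 226.54467095]
[319.50683938 245.63139921]
```

View pics/wrist2.png

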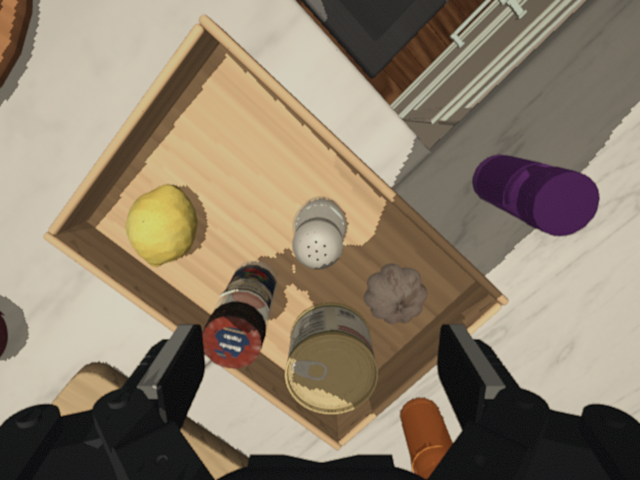

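The shaker dome is centred at (320,247), 2 px from where (387,200) predicts. The garlic at (395,292), the jar and the wall clear the diagonal closing line, especially if I pre-close to about 60 mm.

```bash
python3 - <<'E'
from h import *
w=dict(np.load('wrist2.npz'))
print(onz(w,319.8,247.5,96))
m=w['color'][190:215,280:360].astype(int);
print(onz(w,320,197,60)) # far glass edge upper
goto(387,200,61,135)
E
```

```text
[387.98535436 201.24804145  96.        ]
[369.84061972 183.25235377  60.        ]
from [386.5 200.  220. ] yaw 135.0 shift [-0.0004 -0.0003  0.159 ] turn [0. 0. 0.]
```

Call:
carry_out(
  series=[
    [0.28, [0, 0, 0.01], [0, 0, 0]],
    [0.28, [-0.001, 0, 0.03], [0, 0, 0]],
    [0.28, [-0.001, 0, 0.05], [0, 0, 0]],
    [0.28, [-0.001, 0, 0.07], [0, 0, 0]],
    [0.28, [-0.001, 0, 0.09], [0, 0, 0]],
    [0.28, [-0.001, 0, 0.105], [0, 0, 0]],
    [0.28, [-0.001, 0, 0.12], [0, 0, 0]],
    [0.28, [-0.001, 0, 0.13], [0, 0, 0]],
    [0.28, [-0.001, 0, 0.14], [0, 0, 0]],
    [0.28, [-0.001, 0, 0.147], [0, 0, 0]],
    [0.28, [-0.001, 0, 0.153], [0, 0, 0]],
    [0.28, [-0.001, 0, 0.157], [0, 0, 0]],
    [0.28, [-0.001, 0, 0.159], [0, 0, 0]],
    [0.28, [-0.001, 0, 0.159], [0, 0, 0]],
    [0.28, [-0.001, 0, 0.159], [0, 0, 0]],
  ],
)

```text
time_s: 4.55
tcp_pos: [387.3, 200.8, 61.2]
ee_rot: [-1.205, 2.901, -0.0]
wrist_force: [-1.0, -0.8, -0.2]
width: 61.4
grip_force: 0.0
```

Call:
carry_out(
  series=[
    [0.35, [0, 0, 0], [0, 0, 0]],
    [0.4, [0, 0, 0], [0, 0, 0]],
    [0.45, [0, 0, 0], [0, 0, 0]],
    [0.5, [0, 0, 0], [0, 0, 0]],
    [0.55, [0, 0, 0], [0, 0, 0]],
    [0.6, [0, 0, 0], [0, 0, 0]],
    [0.7, [0, 0, 0], [0, 0, 0]],
    [0.8, [0, 0, 0], [0, 0, 0]],
    [0.8, [0, 0, 0], [0, 0, 0]],
    [0.8, [0, 0, 0], [0, 0, 0]],
  ],
)

```text
time_s: 5.38
tcp_pos: [387.8, 200.8, 61.7]
ee_rot: [-1.205, 2.9, -0.001]
wrist_force: [-0.2, -1.3, 8.6]
width: 36.4
grip_force: 58.9
```

The width reads 36 mm where the glass is 44 mm, so I need to look before lifting.

```bash
python3 - <<'E'
from h import *
w=cam('wrist');t=cam('top');s=cam('scene')
a=cv2.resize(w['color'][150:450,180:460],(560,600),interpolation=cv2.INTER_CUBIC)
im=np.zeros((600,800,3),np.uint8);im[:,:560]=a
im[:240,560:]=cv2.resize(s['color'][300:370,250:320],(240,240),interpolation=cv2.INTER_CUBIC)
im[250:490,560:]=cv2.resize(t['color'][240:320,220:300],(240,240),interpolation=cv2.INTER_CUBIC)
cv2.imwrite('pics/grip.png',im[:,:,::-1])
o=ctrl.observe();print(o['time_s'],o['width'],o['grip_force'],o['wrist_force'],o['torque'])
for z in(7,61,97):print(z,proj(w,(387.5,200.7,z)))
E
```

```text
5.5333 36.635764509396324 58.9033993484918 [ 0.30443436 -1.71775263  8.3631597 ] [-0.21119053  0.10956748  0.04023445]
7 [320.52433728 288.46877103]
61 [320.48302722 351.72410188]
97 [320.43370772 427.24375342]
```

View pics/grip.png

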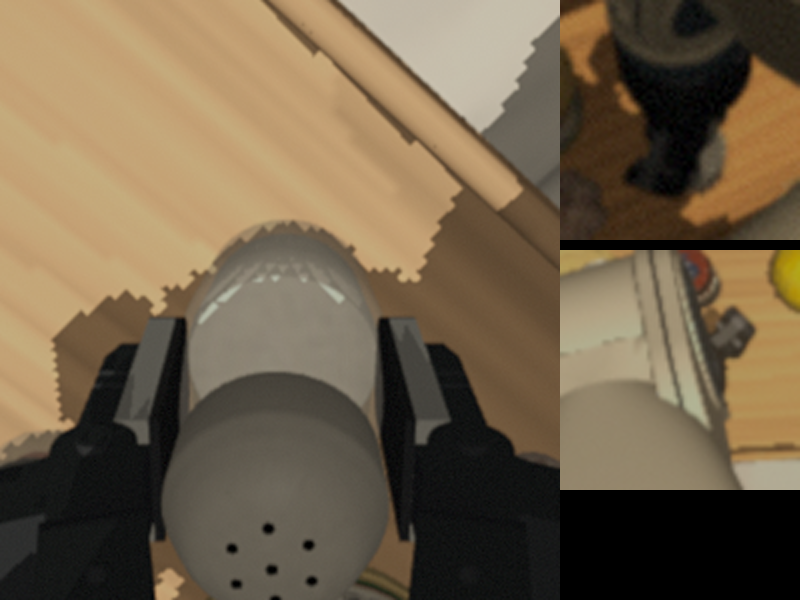

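The pads hold the glass evenly (crop columns 187 and 380) with the dome centred at (272,570) and upright. The 8 N upward push fits the pads swinging forward as they close. I'll lift.

Call:
carry_out(
  series=[
    [0.8, [0, 0, -0.002], [0, 0, 0]],
    [0.8, [0, 0, -0.005], [0, 0, 0]],
    [0.8, [0, 0, -0.01], [0, 0, 0]],
    [0.8, [0, 0, -0.018], [0, 0, 0]],
    [0.8, [0, 0, -0.028], [0, 0, 0]],
    [0.8, [0, 0, -0.04], [0, 0, 0]],
    [0.8, [0, 0, -0.054], [0, 0, 0]],
    [0.8, [0, 0, -0.068], [0, 0, 0]],
    [0.8, [0, 0, -0.082], [0, 0, 0]],
    [0.8, [0, 0, -0.096], [0, 0, 0]],
    [0.8, [0, 0, -0.108], [0, 0, 0]],
    [0.8, [0, 0, -0.12], [0, 0, 0]],
    [0.8, [0, 0, -0.13], [0, 0, 0]],
    [0.8, [0, 0, -0.136], [0, 0, 0]],
    [0.8, [0, 0, -0.139], [0, 0, 0]],
    [0.8, [0, 0, -0.14], [0, 0, 0]],
    [0.8, [0, 0, -0.14], [0, 0, 0]],
  ],
)

```text
time_s: 6.95
tcp_pos: [387.1, 200.7, 200.9]
ee_rot: [1.205, -2.901, -0.0]
wrist_force: [0.8, -1.1, -0.7]
width: 36.2
grip_force: 59.3
```

```bash
python3 - <<'E'
from h import *
o=ctrl.observe();print(o['time_s'],o['width'],o['grip_force'],o['wrist_force'])
w=cam('wrist');np.savez('wrist3.npz',**{k:w[k] for k in('color','Rm','o','fx','fy','cx','cy')})
cv2.imwrite('pics/held.png',w['color'][150:480,150:490,::-1])
for z in(-54,0,36):print(z,proj(w,o['tcp_pos']+np.array([0,0,z])))
goto(542,-123,200,136)
E
```

```text
6.95 36.20410157610386 59.25484058680013 [ 0.84307644 -1.10154703 -0.6788067 ]
-54 [319.99837301 289.68581715]
0 [319.94377485 353.42921333]
36 [319.87842938 429.72010682]
from [387.  200.7 200.6] yaw 135.1 shift [ 0.12   -0.3382  0.0006] turn [ 0.  -0.  -0.9]
```

View pics/held.png

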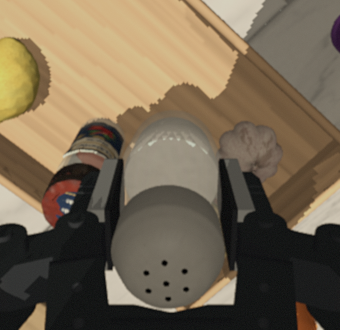

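The shaker is held upright, with its dome in line with the TCP column. I'll carry it over the free place.

Call:
carry_out(
  series=[
    [0.8, [0.002, -0.005, 0], [0, 0, 0]],
    [0.8, [0.005, -0.015, 0], [0, 0, 0]],
    [0.8, [0.011, -0.031, 0], [0, 0, 0]],
    [0.8, [0.018, -0.051, 0], [0, 0, 0]],
    [0.8, [0.026, -0.073, 0], [0, 0, 0]],
    [0.8, [0.034, -0.096, 0], [0, 0, 0]],
    [0.8, [0.043, -0.12, 0], [0, 0, 0]],
    [0.8, [0.051, -0.144, 0], [0, 0, 0]],
    [0.8, [0.06, -0.169, 0], [0, 0, 0]],
    [0.8, [0.068, -0.193, 0], [0, 0, -0.9]],
    [0.8, [0.077, -0.217, 0], [0, 0, -0.9]],
    [0.8, [0.086, -0.241, 0], [0, 0, -0.9]],
    [0.8, [0.094, -0.265, 0], [0, 0, -0.9]],
    [0.8, [0.102, -0.287, 0], [0, 0, -0.9]],
    [0.8, [0.109, -0.307, 0], [0, 0, -0.9]],
    [0.8, [0.114, -0.322, 0], [0, 0, -0.9]],
    [0.8, [0.118, -0.332, 0], [0, 0, -0.9]],
    [0.8, [0.12, -0.337, 0], [0, 0, -0.9]],
    [0.8, [0.12, -0.338, 0], [0, 0, -0.9]],
    [0.8, [0.12, -0.338, 0], [0, 0, -0.9]],
  ],
)

```text
time_s: 8.67
tcp_pos: [541.9, -122.5, 200.8]
ee_rot: [1.228, -2.891, -0.001]
wrist_force: [-0.5, -0.0, -1.6]
width: 35.9
grip_force: 59.3
```

```bash
python3 - <<'E'
from h import *
o=ctrl.observe();print(o['time_s'],o['tcp_pos'],o['width'],o['grip_force'])
w=cam('wrist');np.savez('wrist4.npz',**{k:w[k] for k in('color','Rm','o','fx','fy','cx','cy')})
im=w['color'].copy()
cv2.imwrite('pics/over.png',cv2.resize(im[120:420,120:520],(800,600),interpolation=cv2.INTER_CUBIC)[:,:,::-1])
for p in((544.5,-121.6,58),(541.3,-124.6,58)):print(proj(w,p))
E
```

```text
8.6667 [ 541.86003761 -122.52492784  200.8389107 ] 35.92522687851928 59.30035305325873
[318.11138392 239.60415676]
[318.43017949 233.44732135]
```

View pics/over.png

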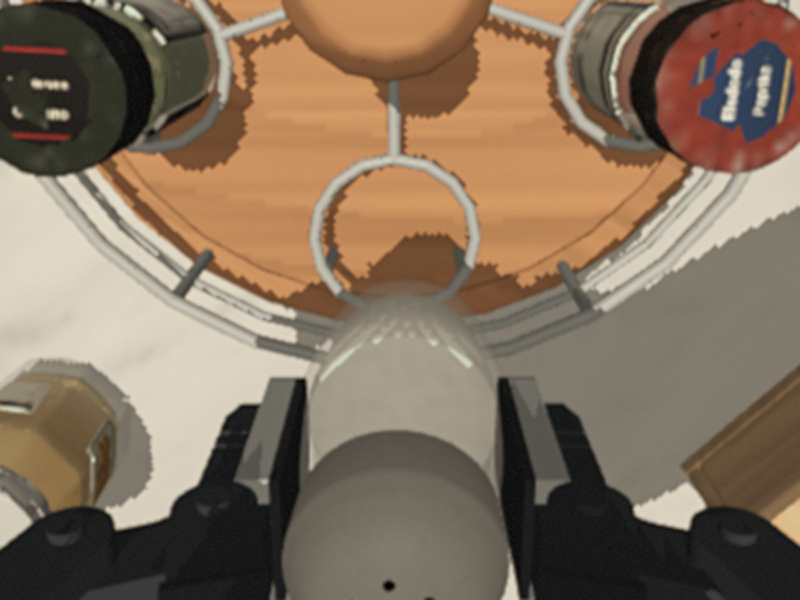

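The ring is at crop columns 311–480, centre 395.5, with its upper outer edge at row 155. The shaker's bottom rim is at about (405,285). I'll compute the offset between them.

```bash
python3 - <<'E'
from h import *
w=dict(np.load('wrist4.npz'));o=ctrl.observe();M=R.from_rotvec(o['ee_rot']).as_matrix();X=M[:,0]
t=o['tcp_pos']
e=onz(w,317.75,197.5,58);print('edge',e,'centre',e-29.5*X)
l,r=[onz(w,120+c/2,120+235/2,58) for c in(311,480)];print('width',np.linalg.norm(l-r),(l+r)/2)
i=onz(w,317.75,120+166/2,58);print('inner edge centre',i-25.5*X)
for rr in(18,20,22):print('rim',rr,proj(w,t+M@[rr,0,54]))
print('hub/knob',proj(w,(484.5,-183.5,32)))
c=e-29.5*X
for k in range(0,360,45):
    a=np.radians(k);print(k,np.round((proj(w,c+27.5*np.array([np.cos(a),np.sin(a),0]))-120)*2))
E
```

```text
edge [ 524.43652236 -142.70995599   58.        ] centre [ 544.90597555 -121.46727523   58.00066569]
width 57.659042861985554 [ 543.63012379 -122.84758175   58.        ]
inner edge centre [ 544.69920469 -121.69040967   58.00057543]
rim 18 [320.82676171 254.34051063]
rim 20 [320.8300362  250.22239848]
rim 22 [320.83333263 246.076691  ]
hub/knob [318.47949381 106.81062754]
0 [339. 292.]
45 [394. 315.]
90 [450. 294.]
135 [476. 242.]
180 [455. 186.]
225 [397. 161.]
270 [338. 184.]
315 [315. 239.]
```

```bash
python3 - <<'E'
from h import *
a=dict(np.load('wrist2.npz'));b=dict(np.load('wrist4.npz'))
o=ctrl.observe();M=R.from_rotvec(o['ee_rot']).as_matrix()
c=np.array([388,201.2,0])
im=np.concatenate([cv2.resize(x['color'][r:r+100,270:370],(400,400),interpolation=cv2.INTER_CUBIC) for x,r in((a,180),(b,240))],1)
cv2.imwrite('pics/bottoms.png',im[:,:,::-1])
for z in(8,12,20):
    d=onz(a,320,197,z)-c; print(z,'tray rr',np.hypot(*d[:2]), 'width@row215',np.linalg.norm(onz(a,294,215,z)-onz(a,346,215,z)))
    P=onz(b,321,262,o['tcp_pos'][2]-61+z); print('held rr',(M.T@(P-o['tcp_pos']))[:2])
E
```

```text
8 tray rr 15.288499063414513 width@row215 43.91591724394392
held rr [14.61347682  0.08071862]
12 tray rr 16.076450807744425 width@row215 43.39170936958826
held rr [16.08952788  0.07134295]
20 tray rr 17.652359332232386 width@row215 42.34329362087699
held rr [19.04163     0.05259161]
```

View pics/bottoms.png

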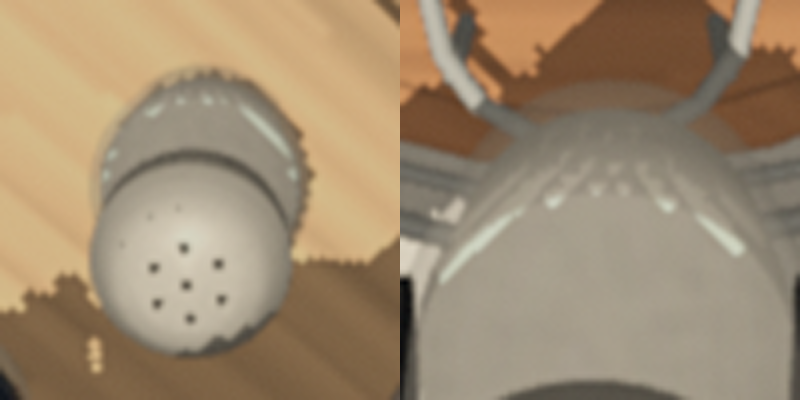

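The shaker's bottom is centred on the TCP in y and about 0.7 mm off in x. Two wrist views 105° apart agree on the ring centre at (544.7,-121.5). I need a tool shift of about (-2.1,-1.5) mm, then a descent to just above the ring.

Call:
carry_out(
  series=[
    [0.8, [-0.001, -0.001, 0.005], [0, 0, 0]],
    [0.8, [-0.002, -0.0015, 0.015], [0, 0, 0]],
    [0.8, [-0.002, -0.0015, 0.027], [0, 0, 0]],
    [0.8, [-0.002, -0.0015, 0.04], [0, 0, 0]],
    [0.8, [-0.002, -0.0015, 0.053], [0, 0, 0]],
    [0.8, [-0.002, -0.0015, 0.064], [0, 0, 0]],
    [0.8, [-0.002, -0.0015, 0.072], [0, 0, 0]],
    [0.8, [-0.002, -0.0015, 0.077], [0, 0, 0]],
    [0.8, [-0.002, -0.0015, 0.08], [0, 0, 0]],
    [0.8, [-0.002, -0.0015, 0.08], [0, 0, 0]],
    [0.8, [-0.002, -0.0015, 0.08], [0, 0, 0]],
  ],
)

```text
time_s: 9.63
tcp_pos: [544.7, -122.3, 121.2]
ee_rot: [-1.228, 2.891, -0.0]
wrist_force: [0.5, 0.7, -0.8]
width: 36.3
grip_force: 59.3
```

```bash
python3 - <<'E'
from h import *
o=ctrl.observe();t=o['tcp_pos'];print(t,o['wrist_force'])
w=cam('wrist');im=w['color'];M=R.from_rotvec(o['ee_rot']).as_matrix()
c=np.array([544.8,-121.5,58])
print('pred ring',proj(w,c),'far edge',proj(w,c+29.5*M[:,0]),'TCP axis at 58',proj(w,[t[0],t[1],58]))
# grey low-saturation pixels: outer ring edges by scanning
hsv=cv2.cvtColor(im,cv2.COLOR_RGB2HSV)
k=(hsv[:,:,1]<75)&(hsv[:,:,2]>75)
u,v=np.round(proj(w,c+29.5*M[:,0])).astype(int)
for r in range(v-12,v+50,6):
    print(r,''.join('#' if x else '.' for x in k[r,250:390:2]))
E
```

```text
[ 544.69722187 -122.34529435  121.24949296] [ 0.45870424  0.69678057 -0.82010273]
pred ring [321.11586969 283.24576118] far edge [321.20794902 225.80245999] TCP axis at 58 [320.08367061 281.98031646]
214 .................................####.................................
220 .................................####.................................
226 .............................#############............................
232 .....................#############################....................
238 ................#######........................########...............
244 .............######.................................######............
250 ...........#####.......................................#####..........
256 .........#####...........................................#####........
262 .......#####...............................................####.......
268 .......####....................###########..................####......
274 ......####...............#######################............####......
```

The ring sits at columns 262–378, centre 320.3, with its far edge at row 224.5. That matches the prediction within 1 mm, so I'm aligned and will lower through the ring.

Call:
carry_out(
  series=[
    [0.8, [0, 0, 0.003], [0, 0, 0]],
    [0.8, [0, 0, 0.006], [0, 0, 0]],
    [0.8, [0, 0, 0.009], [0, 0, 0]],
    [0.8, [0, 0, 0.012], [0, 0, 0]],
    [0.8, [0, 0, 0.015], [0, 0, 0]],
    [0.8, [0, 0, 0.018], [0, 0, 0]],
    [0.8, [0, 0, 0.021], [0, 0, 0]],
    [0.8, [0, 0, 0.021], [0, 0, 0]],
  ],
)

```text
time_s: 10.35
tcp_pos: [544.2, -122.3, 99.2]
ee_rot: [1.228, -2.891, -0.001]
wrist_force: [-0.9, -0.2, -0.9]
width: 36.4
grip_force: 59.3
```

Call:
carry_out(
  series=[
    [0.8, [0, 0, 0.003], [0, 0, 0]],
    [0.8, [0, 0, 0.006], [0, 0, 0]],
    [0.8, [0, 0, 0.009], [0, 0, 0]],
    [0.8, [0, 0, 0.011], [0, 0, 0]],
    [0.8, [0, 0, 0.0125], [0, 0, 0]],
    [0.8, [0, 0, 0.0135], [0, 0, 0]],
    [0.8, [0, 0, 0.014], [0, 0, 0]],
    [0.8, [0, 0, 0.014], [0, 0, 0]],
  ],
)

```text
time_s: 11.02
tcp_pos: [544.5, -122.4, 85.9]
ee_rot: [1.228, -2.891, -0.0]
wrist_force: [0.2, -0.3, -1.8]
width: 36.4
grip_force: 59.3
```

Call:
carry_out(
  series=[
    [0.8, [0, 0, 0.0005], [0, 0, 0]],
    [0.8, [0, 0, 0.001], [0, 0, 0]],
    [0.8, [0, 0, 0.0013], [0, 0, 0]],
    [0.8, [0, 0, 0.0013], [0, 0, 0]],
  ],
)

```text
time_s: 11.35
tcp_pos: [544.6, -122.4, 84.8]
ee_rot: [-1.228, 2.891, -0.0]
wrist_force: [-0.9, -0.2, 0.3]
width: 36.3
grip_force: 59.5
```

Call:
carry_out(
  series=[
    [0.8, [0, 0, 0.0005], [0, 0, 0]],
    [0.8, [0, 0, 0.001], [0, 0, 0]],
    [0.8, [0, 0, 0.001], [0, 0, 0]],
  ],
)

```text
time_s: 11.6
tcp_pos: [545.2, -122.7, 84.7]
ee_rot: [-1.228, 2.89, -0.002]
wrist_force: [-0.8, -0.6, 7.1]
width: 36.2
grip_force: 60.8
```

Contact came at TCP z 84.7, exactly where the foot meets the disc. I'll release and retreat upward.

Call:
carry_out(
  series=[
    [0.5, [0, 0, 0], [0, 0, 0]],
    [0.4, [0, 0, 0], [0, 0, 0]],
    [0.25, [0, 0, 0], [0, 0, 0]],
    [0.25, [0, 0, 0], [0, 0, 0]],
    [0.25, [0, 0, 0], [0, 0, 0]],
    [0.25, [0, 0, 0], [0, 0, 0]],
    [0.25, [0, 0, -0.005], [0, 0, 0]],
    [0.25, [0, 0, -0.015], [0, 0, 0]],
    [0.25, [0, 0, -0.03], [0, 0, 0]],
    [0.25, [0, 0, -0.05], [0, 0, 0]],
    [0.25, [0, 0, -0.075], [0, 0, 0]],
    [0.25, [0, 0, -0.1], [0, 0, 0]],
    [0.25, [0, 0, -0.12], [0, 0, 0]],
    [0.1, [0, 0, -0.14], [0, 0, 0]],
    [0, [0, 0, -0.16], [0, 0, 0]],
    [0, [0, 0, -0.17], [0, 0, 0]],
    [0, [0, 0, -0.17], [0, 0, 0]],
  ],
)

```text
time_s: 13.02
tcp_pos: [545.2, -122.6, 256.6]
ee_rot: [-1.227, 2.888, -0.005]
wrist_force: [0.1, 0.5, -0.2]
width: 85.5
grip_force: 0.0
```

```bash
python3 - <<'E'
from h import *
o=ctrl.observe();t=o['tcp_pos'];print(o['time_s'],t,o['wrist_force'],o['joints'])
w=cam('wrist');np.savez('wrist5.npz',**{k:w[k] for k in('color','Rm','o','fx','fy','cx','cy')})
save(w,'wrist5.png')
im=w['color'];hsv=cv2.cvtColor(im,cv2.COLOR_RGB2HSV)
print('shaker apex pred',proj(w,(545,-122.3,120)),'ring',proj(w,(544.8,-121.5,58)),'knob top',proj(w,(484.5,-183.5,184)),'knob mid',proj(w,(484.5,-183.5,165)))
k=(hsv[:,:,1]<75)&(hsv[:,:,2]>75)
u,v=np.round(proj(w,(545,-122.3,90))).astype(int)
for r in range(v-60,v+70,6): print(r,''.join('#' if x else '.' for x in k[r,u-70:u+70:2]))
for r in range(0,230,10):
    print(r,''.join('o' if (8<=h[0]<=16 and h[1]>110) else '.' for h in hsv[r,200:440:4]))
E
```

```text
13.0167 [ 545.23422744 -122.60206141  256.56251906] [ 0.10599506  0.52206314 -0.15242423] [-3.71327971e-01  2.69201005e-01  5.28645623e-02  1.34994293e+00
 -2.27721006e-05 -1.17483787e+00]
shaker apex pred [321.48545687 238.52626742] ring [322.42911217 216.63797506] knob top [324.02502147  97.78076313] knob mid [323.83961678  99.12209467]
167 ..................................##..................................
173 ..................................##..................................
179 ..................................###.................................
185 ..........................#######....########.........................
191 ......................####...................###......................
197 ....................###.......############......##....................
203 ..................##.......##################.....##..................
209 .................###.....######################...###.................
215 .................###....########################...##.................
221 ..................##...##########################.##..................
227 .....
[... 1674 characters left out ...]
o..oooo.....oooooooooooooooooo....ooooo..o........
130 ...............oooooooooooooooooooooooooooooooo...........o.
140 ............o.oooooooooooooooooooooooooooooooooo.o.....o....
150 ..............oooooooooooooooo..oooooooooooooooo.o....o.....
160 ..........o..ooooooooooooooooo.ooooooooooooooooo..oo..o.....
170 ......ooo..ooooooooooooooooooo..oooooooooooooooooo...oo.....
180 ooooooooooooooooooooooooooooo....ooooooooooooooooooooooooooo
190 oooooooooooooooooooooooo...oooooooo..ooooooooooooooooooooooo
200 .ooooooooooooooooooooo..ooo........oo..ooooooooooooooooooooo
210 ....oooooooooooooooooo.oo............o..oooooooooooooooooo..
220 .......ooooooooooooooo.o................oooooooooooooooo....
```

The shaker stands inside the ring: the ring spans columns 285–355 and the glass 299–346. Now I'll locate the knob precisely by circle fit.

```bash
python3 - <<'E'
from h import *
for n,R0,R1 in(('wrist5',34,44),('wrist4',44,56),('wrist1',18,28)):
    w=dict(np.load(n+'.npz'));g=cv2.GaussianBlur(cv2.cvtColor(w['color'],cv2.COLOR_RGB2GRAY),(5,5),1)
    p=proj(w,(484.5,-183.5,175));print(n,'pred',p.round(1))
    c=cv2.HoughCircles(g,cv2.HOUGH_GRADIENT,1,20,param1=80,param2=14,minRadius=R0,maxRadius=R1)
    if c is None: print('none');continue
    for q in c[0]:
        if np.hypot(*(q[:2]-p))<60: print(q.round(1),onz(w,q[0],q[1],172).round(1))
w=dict(np.load('wrist5.npz'));h=cv2.cvtColor(w['color'],cv2.COLOR_RGB2HSV)
for r in range(50,150,8):print(r,h[r,324],h[r,300],h[r,270])
E
```

```text
wrist5 pred [323.9  98.4]
[320.5  95.5  40.1] [ 484.7 -185.7  172. ]
[321.5  39.5  39. ] [ 467.6 -202.7  172. ]
wrist4 pred [317.1 100.3]
[311.5 102.5  46.3] [ 486.4 -184.4  172. ]
wrist1 pred [382.8 315.5]
[383.5 315.5  23. ] [ 486.2 -184.2  172. ]
[420.5 357.5  24. ] [ 534.1 -200.   172. ]
[441.5 303.5  22.9] [ 519.  -151.4  172. ]
[324.5 302.5  18.5] [ 440.3 -199.4  172. ]
[408.5 329.5  19.6] [ 510.5 -184.   172. ]
50 [ 13 142 176] [ 13 140 178] [ 13 150  95]
58 [ 13 145 146] [ 14 138 186] [ 13 153 100]
66 [ 13 141 174] [ 13 147 147] [ 13 149 101]
74 [ 14 140 182] [ 14 142 171] [ 13 142 171]
82 [ 14 140 182] [ 14 140 180] [ 13 141 174]
90 [ 14 139 184] [ 14 139 183] [ 14 141 181]
98 [ 14 138 189] [ 14 140 187] [ 13 137 184]
106 [ 14 137 188] [ 14 141 185] [ 14 141 181]
114 [ 14 139 187] [ 14 140 184] [ 14 138 186]
122 [ 14 139 183] [ 13 141 174] [ 22  25 184]
130 [ 14 142 174] [ 13 150 117] [ 13 151 113]
138 [ 13 150 102] [ 14 138 188] [ 14 137 188]
146 [ 13 104  86] [ 14 139 184] [ 14 139 184]
```

Three views put the knob at about (485.7,-184.5). I'll move above it with yaw near 45° so the full +143° turn fits joint 6.

```bash
python3 - <<'E'
from h import *
goto(485.7,-184.5,215,45)
E
```

```text
from [ 544.8 -122.5  254.7] yaw 136.0 shift [ 0.0857 -0.0004  0.0396] turn [-0.1  0.1 91. ]
```

Call:
carry_out(
  series=[
    [0, [0.0857, -0.0005, 0.02], [0, 0, 91]],
    [0, [0.0857, -0.0005, 0.02], [0, 0, 91]],
    [0, [0.0857, -0.0005, 0.02], [0, 0, 91]],
    [0, [0.0857, -0.0005, 0.02], [0, 0, 91]],
    [0, [0.0857, -0.0005, 0.02], [0, 0, 91]],
    [0, [0.0857, -0.0005, 0.02], [0, 0, 91]],
    [0, [0.0857, -0.0005, 0.02], [0, 0, 91]],
    [0, [0.0857, -0.0005, 0.02], [0, 0, 91]],
    [0, [0.0857, -0.0005, 0.02], [0, 0, 91]],
    [0, [0.0857, -0.0005, 0.03], [0, 0, 91]],
    [0, [0.0857, -0.0005, 0.03], [0, 0, 91]],
    [0, [0.0857, -0.0005, 0.04], [0, 0, 91]],
    [0, [0.0857, -0.0005, 0.04], [0, 0, 91]],
    [0, [0.0857, -0.0005, 0.04], [0, 0, 91]],
    [0, [0.0857, -0.0005, 0.04], [0, 0, 91]],
    [0, [0.0857, -0.0005, 0.04], [0, 0, 91]],
  ],
)

```text
time_s: 14.4
tcp_pos: [485.2, -184.3, 213.2]
ee_rot: [-1.197, -2.904, -0.0]
wrist_force: [0.4, -0.0, -0.4]
width: 85.0
grip_force: 0.0
```

```bash
python3 - <<'E'
from h import *
o=ctrl.observe();print(o['joints'].round(2))
w=cam('wrist');g=cv2.GaussianBlur(cv2.cvtColor(w['color'],cv2.COLOR_RGB2GRAY),(5,5),1)
p=proj(w,(485.7,-184.5,172));print(p)
c=cv2.HoughCircles(g,cv2.HOUGH_GRADIENT,1,10,param1=80,param2=12,minRadius=44,maxRadius=64)
if c is not None:
    for q in c[0]:
        if np.hypot(*(q[:2]-p))<60: print(q.round(1),onz(w,q[0],q[1],172).round(1))
goto(485.7,-184.5,163,45)
E
```

```text
[-0.52  0.22 -0.12  1.23 -0.    0.26]
[319.06502334 304.5302589 ]
[311.5 298.5  53.5] [ 481.2 -184.8  172. ]
[303.5 317.5  56.8] [ 485.3 -194.   172. ]
[305.5 307.5  63.4] [ 482.5 -189.8  172. ]
[289.5 309.5  61.2] [ 478.1 -195.6  172. ]
[317.5 309.5  63.4] [ 486.9 -186.7  172. ]
[294.5 331.5  53.5] [ 487.5 -202.   172. ]
[333.5 297.5  55.7] [ 487.8 -177.5  172. ]
[320.5 330.5  63.4] [ 495.4 -193.2  172. ]
[315.5 287.5  49. ] [ 478.7 -179.8  172. ]
[276.5 303.5  59. ] [ 472.  -197.6  172. ]
[327.5 287.5  56.8] [ 482.4 -176.1  172. ]
[321.5 297.5  45.7] [ 484.  -181.3  172. ]
[309.5 327.5  63.4] [ 490.8 -195.7  172. ]
[275.5 320.5  59. ] [ 477.5 -204.1  172. ]
[369.5 291.5  56.8] [ 496.8 -164.2  172. ]
[288.5 321.5  49.1] [ 482.  -200.3  172. ]
[328.5 275.5  63.4] [ 478.7 -171.8  172. ]
[321.5 341.5  63.4] [ 499.8 -196.9  172. ]
[373.5 317.5  58.9] [ 507.5 -171.6  172. ]
[369.5 280.5  45.5] [ 493.  -160.7  172. ]
[358.5 282.5  55.6] [ 490.3 -164.7  172. ]
from [ 485.3 -184.4  213.4] yaw 45.2 shift [-0.0004  0.0002  0.0504] turn [-0.  -0.   0.2]
```

Call:
carry_out(
  series=[
    [0, [0, 0, 0.008], [0, 0, 0]],
    [0, [0, 0, 0.018], [0, 0, 0]],
    [0, [0, 0, 0.028], [0, 0, 0]],
    [0, [0, 0, 0.038], [0, 0, 0]],
    [0, [0, 0, 0.045], [0, 0, 0]],
    [0, [0, 0, 0.05], [0, 0, 0]],
    [0.2, [0, 0, 0.05], [0, 0, 0]],
    [0.3, [0, 0, 0.05], [0, 0, 0]],
    [0.4, [0, 0, 0.05], [0, 0, 0]],
    [0.45, [0, 0, 0.05], [0, 0, 0]],
    [0.5, [0, 0, 0.05], [0, 0, 0]],
    [0.55, [0, 0, 0.05], [0, 0, 0]],
    [0.6, [0, 0, 0.05], [0, 0, 0]],
    [0.8, [0, 0, 0.05], [0, 0, 0]],
    [0.8, [0, 0, 0.05], [0, 0, 0]],
    [0.8, [0, 0, 0.05], [0, 0, 0]],
  ],
)

```text
time_s: 15.78
tcp_pos: [485.6, -184.5, 164.4]
ee_rot: [1.201, 2.902, -0.0]
wrist_force: [-0.5, 0.9, 5.5]
width: 37.8
grip_force: 59.5
```

```bash
python3 - <<'E'
from h import *
o=ctrl.observe();print(o['tcp_pos'],o['wrist_force'],o['torque'],yawnow(o),o['width'])
E
```

```text
[ 485.62493225 -184.45504271  164.42464536] [-0.5327056   0.94242503  5.45106851] [ 0.13664327  0.16061829 -0.00510404] 45.03693186250006 37.83392731419756
```

The knob is gripped with side forces of about 1 N. I'll turn counter-clockwise (negative about tool z) in stages.

Call:
carry_out(
  series=[
    [0.8, [0, 0, 0], [0, 0, -0.5]],
    [0.8, [0, 0, 0], [0, 0, -1.5]],
    [0.8, [0, 0, 0], [0, 0, -3]],
    [0.8, [0, 0, 0], [0, 0, -5]],
    [0.8, [0, 0, 0], [0, 0, -8]],
    [0.8, [0, 0, 0], [0, 0, -11]],
    [0.8, [0, 0, 0], [0, 0, -15]],
    [0.8, [0, 0, 0], [0, 0, -19]],
    [0.8, [0, 0, 0], [0, 0, -23]],
    [0.8, [0, 0, 0], [0, 0, -27]],
    [0.8, [0, 0, 0], [0, 0, -31]],
    [0.8, [0, 0, 0], [0, 0, -35]],
    [0.8, [0, 0, 0], [0, 0, -39]],
    [0.8, [0, 0, 0], [0, 0, -42]],
    [0.8, [0, 0, 0], [0, 0, -45]],
    [0.8, [0, 0, 0], [0, 0, -47]],
    [0.8, [0, 0, 0], [0, 0, -49]],
    [0.8, [0, 0, 0], [0, 0, -50]],
    [0.8, [0, 0, 0], [0, 0, -50]],
  ],
)

```text
time_s: 17.37
tcp_pos: [485.5, -184.7, 164.4]
ee_rot: [-0.14, 3.138, -0.002]
wrist_force: [-1.4, 0.2, 5.6]
width: 37.9
grip_force: 59.6
```

```bash
python3 - <<'E'
from h import *
o=ctrl.observe();print(o['tcp_pos'],o['wrist_force'],o['torque'],yawnow(o),o['width'])
E
```

```text
[ 485.53456872 -184.6747043   164.44213541] [-1.43716833  0.21942093  5.64119548] [0.02576723 0.36172547 0.0536203 ] 95.09418108467001 37.89524433621361
```

Call:
carry_out(
  series=[
    [0.8, [0, 0, 0], [0, 0, -1]],
    [0.8, [0, 0, 0], [0, 0, -3]],
    [0.8, [0, 0, 0], [0, 0, -6]],
    [0.8, [0, 0, 0], [0, 0, -10]],
    [0.8, [0, 0, 0], [0, 0, -15]],
    [0.8, [0, 0, 0], [0, 0, -20]],
    [0.8, [0, 0, 0], [0, 0, -25]],
    [0.8, [0, 0, 0], [0, 0, -30]],
    [0.8, [0, 0, 0], [0, 0, -35]],
    [0.8, [0, 0, 0], [0, 0, -40]],
    [0.8, [0, 0, 0], [0, 0, -45]],
    [0.8, [0, 0, 0], [0, 0, -50]],
    [0.8, [0, 0, 0], [0, 0, -55]],
    [0.8, [0, 0, 0], [0, 0, -60]],
    [0.8, [0, 0, 0], [0, 0, -65]],
    [0.8, [0, 0, 0], [0, 0, -70]],
    [0.8, [0, 0, 0], [0, 0, -75]],
    [0.8, [0, 0, 0], [0, 0, -79]],
    [0.8, [0, 0, 0], [0, 0, -82]],
    [0.8, [0, 0, 0], [0, 0, -83]],
  ],
)

```text
time_s: 19.03
tcp_pos: [485.8, -184.9, 164.4]
ee_rot: [2.186, -2.257, 0.003]
wrist_force: [0.1, -1.9, 5.1]
width: 37.8
grip_force: 59.7
```

```bash
python3 - <<'E'
from h import *
o=ctrl.observe();print(o['tcp_pos'],o['wrist_force'],o['torque'],yawnow(o),o['width'])
A=np.array([485.7,-184.5])
for n in('wrist','top','scene'):
    f=cam(n);np.savez(n+'6.npz',**{k:f[k] for k in('color','Rm','o','fx','fy','cx','cy')});save(f,n+'6.png')
    for th in(178,190):
        a=np.radians(th);d=np.array([np.cos(a),np.sin(a)]);print(n,th,[proj(f,[*(A+r*d),z]).round(0) for r,z in((85,120),(85,60),(119,25),(130,66))])
    for th in(144,236):
        a=np.radians(th);d=np.array([np.cos(a),np.sin(a)]);print(n,'rail',th,proj(f,[*(A+130*d),66]).round(0))
E
```

```text
[ 485.76813971 -184.92445934  164.42406081] [ 0.11103972 -1.86538527  5.10384762] [-0.32119571  0.18408293 -0.04543025] 178.16590430271035 37.77006293072178
wrist 178 [array([509., 300.]), array([465., 256.]), array([498., 239.]), array([546., 260.])]
wrist 190 [array([511., 263.]), array([465., 227.]), array([499., 203.]), array([549., 214.])]
wrist rail 144 [491. 367.]
wrist rail 236 [462.  50.]
top 178 [array([438., 278.]), array([431., 280.]), array([427., 295.]), array([432., 300.])]
top 190 [array([446., 278.]), array([439., 279.]), array([438., 294.]), array([444., 299.])]
top rail 144 [399. 289.]
top rail 236 [480. 274.]
scene 178 [array([449., 257.]), array([443., 271.]), array([447., 290.]), array([454., 286.])]
scene 190 [array([456., 254.]), array([450., 267.]), array([456., 285.]), array([464., 281.])]
scene rail 144 [420. 288.]
scene rail 236 [482. 248.]
```

I've turned 133.2° so far. Next I'll measure the shaker and both rail ends in this wrist view, numerically.

```bash
python3 - <<'E'
from h import *
w=dict(np.load('wrist6.npz'));im=w['color'];hsv=cv2.cvtColor(im,cv2.COLOR_RGB2HSV)
def show(u,v,du,dv,st=2):
    print('cols',u-du)
    for r in range(v-dv,v+dv,st):
        print(r,''.join('#' if (x[1]<75 and x[2]>75) else ('d' if x[2]<60 else ('o' if 6<=x[0]<=18 and x[1]>100 else '.')) for x in hsv[r,u-du:min(u+du,640):st]))
show(491,367,60,40,2); show(462,50,60,44,2); show(485,265,75,60,3)
E
```

```text
cols 431
327 oooooooooooooooo.##.########################################
329 ooooooooooooooooo.##########################################
331 ooooooooooooooooo.##########################################
333 ooooooooooooooooo###########################################
335 oooooooooooooooo###.########################################
337 ooooooooooooooo#############################################
339 oooooooooooooo.#####.#######################################
341 ooooooooooooo.#######.######################################
343 oooooooooooo################################################
345 ooooooooooo###########.#####################################
347 ooooooooo.#############.####################################
349 oooooooo###############.####################################
351 ooooooo#################.###################################
353 ooooo.###################.##################################
355 oooo.#######################################################
357 ooo#######################.#################################
359 oo#########################.###################
[... 5840 characters left out ...]
ooooooo..###############################
289 ooooooo.###.oooooo################################
292 ooooooooo#######o#################################
295 oooooooooo.########.##############################
298 oooooooooooooooo#.oo##############################
301 oooooooooooooooooooo##############################
304 ooooooooooooooooooooo#############################
307 oooooooooooooooooooooo############################
310 oooooooooooooooooooooo.###########################
313 oooooooooooooooooooooooo##########################
316 ooooooooooooooooooooooo###########################
319 oooooooooooooooooooooo.###########################
322 oooooooooooooooooo#ooo############################
```

```bash
python3 - <<'E'
from h import *
w=dict(np.load('wrist6.npz'));w1=dict(np.load('wrist1.npz'))
A=np.array([485.7,-184.6])
for th in(234,235,236,237):
    d=np.array([np.cos(np.radians(th)),np.sin(np.radians(th))])
    print(th,[proj(w,[*(A+130*d),z]).round(1) for z in(14,66)],[proj(w1,[*(A+130*d),z]).round(1) for z in(14,66)])
for th in(142,143,144,145,146):
    d=np.array([np.cos(np.radians(th)),np.sin(np.radians(th))])
    print(th,[proj(w,[*(A+130*d),z]).round(1) for z in(14,66)],[proj(w1,[*(A+130*d),z]).round(1) for z in(14,66)])
P=onz(w,462,250.5,58)[:2]-A;print('free',np.hypot(*P),np.degrees(np.arctan2(P[1],P[0]))%360)
g=cv2.cvtColor(w['color'],cv2.COLOR_RGB2GRAY)
print('L grey');[print(r,g[r,424:470:2]) for r in range(44,68,2)]
g1=cv2.cvtColor(w1['color'],cv2.COLOR_RGB2GRAY)
print('L w1');[print(r,g1[r,252:274]) for r in range(286,316,2)]
print('R w1');[print(r,g1[r,310:334]) for r in range(140,158,1)]
E
```

```text
234 [array([439.7,  66.5]), array([468.9,  54.9])] [array([261.9, 290.2]), array([255.2, 310. ])]
235 [array([436.9,  64.2]), array([465.4,  52.1])] [array([262.7, 291.8]), array([256.1, 311.7])]
236 [array([433.9,  62.1]), array([461.8,  49.4])] [array([263.5, 293.3]), array([257. , 313.5])]
237 [array([431.,  60.]), array([458.1,  46.7])] [array([264.4, 294.9]), array([258. , 315.2])]
142 [array([459.4, 330.9]), array([485.9, 372.3])] [array([325.1, 143.8]), array([325.6, 147.7])]
143 [array([461.4, 328.7]), array([488.3, 369.8])] [array([323.1, 144.6]), array([323.4, 148.5])]
144 [array([463.4, 326.5]), array([490.7, 367.3])] [array([321.2, 145.4]), array([321.2, 149.4])]
145 [array([465.3, 324.3]), array([493.1, 364.7])] [array([319.2, 146.2]), array([319. , 150.4])]
146 [array([467.3, 322.1]), array([495.4, 362.1])] [array([317.3, 147.1]), array([316.8, 151.3])]
free 83.75779148911869 179.8485541589554
L grey
44 [193 188 182 198 191 148 104 115 138 153 168 169 188 192 188 183 176 193
 206 209 209 209 210]
46 [166 186 193 188 186 199 191 149 104 120 143 151 167 182 192 192 187 18
[... 3592 characters left out ...]
  80  77  77  78  74  76  76  75  71  73  70  70  75  74
  76  76  79  78  77  74]
152 [143 141 139 119  89  78  78  75  76  73  72  71  69  70  72  73  76  78
  78  77  78  78  73  71]
153 [142 141 142 129  97  79  77  76  75  75  75  74  72  72  75  76  76  75
  77  78  73  70  68  65]
154 [140 142 144 130  98  79  78  77  76  76  75  74  72  73  76  77  76  73
  73  71  67  63  63  65]
155 [140 144 148 143 106  80  76  76  76  76  74  74  72  73  73  74  70  66
  63  63  65  66  68  69]
156 [140 145 149 135 100  79  75  76  76  77  75  72  69  71  69  65  62  63
  62  69  69  68  73  73]
157 [141 147 147 118  84  75  76  76  75  75  70  66  64  63  63  65  67  69
  70  72  72  74  75  76]
```

The free place is now at about 179.8°. The rail ends are at about 235.6° and 144.5°, so the middle is near 190.0°. I'll turn 10.2° more.

Call:
carry_out(
  series=[
    [0.8, [0, 0, 0], [0, 0, -0.5]],
    [0.8, [0, 0, 0], [0, 0, -1.5]],
    [0.8, [0, 0, 0], [0, 0, -3]],
    [0.8, [0, 0, 0], [0, 0, -5]],
    [0.8, [0, 0, 0], [0, 0, -7]],
    [0.8, [0, 0, 0], [0, 0, -8.5]],
    [0.8, [0, 0, 0], [0, 0, -9.5]],
    [0.8, [0, 0, 0], [0, 0, -10.2]],
    [0.8, [0, 0, 0], [0, 0, -10.2]],
    [0.8, [0, 0, 0], [0, 0, -10.2]],
    [0.8, [0, 0, 0], [0, 0, -10.2]],
  ],
)

```text
time_s: 20.1
tcp_pos: [485.8, -184.9, 164.4]
ee_rot: [2.374, -2.058, 0.003]
wrist_force: [-0.4, -0.8, 4.8]
width: 37.9
grip_force: 59.6
```

```bash
python3 - <<'E'
from h import *
o=ctrl.observe();print(o['time_s'],o['tcp_pos'],o['wrist_force'],o['torque'],yawnow(o),o['width'])
A=np.array([485.7,-184.6])
w=cam('wrist');hsv=cv2.cvtColor(w['color'],cv2.COLOR_RGB2HSV)
for r in range(185,310,4):print(r,''.join('#' if (x[1]<75 and x[2]>75) else 'd' if x[2]<60 else 'o' for x in hsv[r,404:520:3]))
T=cam('top');th=np.radians(190);d=np.array([np.cos(th),np.sin(th)])
for r,z in((85,118),(85,60),(85,30)):print('top',proj(T,[*(A+r*d),z]))
h=cv2.cvtColor(T['color'],cv2.COLOR_RGB2HSV)
for r in range(252,308,2):print(r,''.join('#' if (x[1]<75 and x[2]>75) else 'd' if x[2]<60 else 'o' for x in h[r,395:490]))
E
```

```text
20.1 [ 485.82428899 -184.93609054  164.4289891 ] [-0.39366758 -0.78685396  4.82838282] [-0.37588194  0.12631141  0.0431024 ] -171.83749919197206 37.85721126891183
185 oooooooooooooooooooooooooooooooooooooo#
189 oooooooooooooooooooooooooooooooooooooo#
193 oooooooooooooooooooooooooooooooooooooo#
197 oooooooooooooooooooooooooooooooooooooo#
201 oooooooooooooooooooooooooooooooooooooo#
205 ooooooooooooooooooooo#####oooooooooooo#
209 ooooooooooooooo##############ooooooooo#
213 ooooooooooooo#######ooooo######ooooooo#
217 ooooooooooo#############ooooo####ooooo#
221 ooooooooo##################oooo###oooo#
225 oooooooo###o##################oo###ooo#
229 ooooooo###o####################o###oo##
233 oooooo###o######################o###o##
237 ooooo###oo#######################o##o##
241 ooooo##ooo#############################
245 ooooo##ooo#############################
249 oooo###ooo#############################
253 ######oooo#############################
257 #ooo##ooooo############################
261 oooo##ooooo############################
265 oooo###ooooo###########################
269 oooo###oo
[... 2666 characters left out ...]

294 oooooooooooooooooooooooooooooooooooooooooooooooo#o#############################################
296 ###oooooooooooooooooooooooooooooooooooooooooooooo##############################################
298 #######oooooooooooooooooooooooooooooooooooooo#o################################################
300 ############oooooooooooooooooooooooooooooooooo#################################################
302 ################ooooooooooooooooooooooooooo#o##################################################
304 #######################oooooooooooooooooooo####################################################
306 #######################ooooooooooooooooooooo###################################################
```

The ring kept the same place in the wrist image (rows 204–298), so the knob did not slip. The free place is at about 190.0°, and the top view agrees: the ring's left edge is at column 426 as predicted. The gripper is still holding the knob, so I'm handing in.

```bash
python3 -c "
from h import *
print(ctrl.close_job())"
```

```text
the job is handed in; nothing more can be done
None
```

I set the salt shaker down in the free ring and turned it to about 190°, the measured middle of the rail opening; the gripper still holds the knob there, and I handed the job in at about 20 s of the 58 s allowed (no verdict was returned).

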